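# Hang the marking template on the fixture's twin pins

## Robot

A 6-joint arm with a two-finger parallel gripper is mounted at the origin on a cart in front of the work surface, level with it; the furniture and walls round the work are solid. World frame = base frame: x ahead of the robot, y to its left, z up, the work surface at z = 0. Lengths are in m, angles in rad, forces in N, time in s.
With the tool pointing down it reaches from about 0.35 to 0.725 m from the base axis. Payload 4.3 kg.
Tool frame: the origin (TCP) lies between the finger pads; the fingertips stand robot.tips_ahead ahead of it and the grasp point (between the pads) lies 2 mm behind it (robot.tips_ahead is the distance from the TCP to the fingertips, in m); z points along the fingers, y is the line along which they close (so a half turn about z gives the same grasp; the last joint's range is limited). The gripper opens to 85 mm and grips with 20 to 120 N. Pads are 22 mm wide; open, the fingers measure 114 mm over their backs; the gripper's body (76 mm by 85 mm) begins 54 mm behind the grasp point. The pads swing forward as they close: fully open they stand 13 mm farther back than shut.
Start: joints at [1.204, 0.377, 0.081, 1.274, 0, 1.46], TCP at [0.146, 0.556, 0.219] pointing down, gripper open.
Joint ranges: [-2.72, 2.72], [-0.84, 1.66], [-1.02, 1.22], [-1.77, 2.12], [-1.37, 1.28], [-3.14, 3.14]. Speed limits (rad/s): [2.57, 2.57, 3.14, 3.14, 3.14, 3.14].

## Interface

Orientations are given as a 3x3 rotation matrix whose columns are the frame's x, y, z axes.
In Python, from station import robot gives the robot as it stands.
- The arm moves only by the shell command python3 -m pendant 'ROWS' [FORCE]. ROWS is text: rows parted by semicolons, each of 7 numbers parted by spaces: the turn, a rotation vector about the world's x, y, z in rad, then the shift along the world's x, y, z in cm, then the gripper command: -1 is fully open, 1 is shut, values between are in proportion. In form: wx wy wz tx ty tz claw; .... A call has 1 to 20 rows; each row is the pose to reach, as a shift and turn from the pose commanded when the call began; what a row does not reach only later rows make up. A row lasts 1/8 s, in which the tool goes at most 62.5 mm and 10.7 degrees, less where a joint would pass 70% of its speed; a pose out of reach is approached as far as the arm can. A call with a gripper value outside its range is refused whole. The fingers move at their own pace and stop on an object; FORCE is the grip in N (left out, the last holds). Time passes only in rows, so rows that repeat a pose let the fingers close. It gives the time, the measured TCP pose, the force, the opening and the grip force at its end, in the units of the state.
- robot.state(): the state, without advancing time (a new reading comes with each control period).
- robot.get_image(name): name is "side" or "top" or "wrist"; returns (picture, depth): 384x512x3 uint8, red, green, blue; 384x512 float32, m along the optical axis (not along the pixel's ray), 0 where there is no reading.
- robot.calibration(name): a dict with "camera_matrix" (3x3 intrinsics, pixels), "extrinsics" (4x4, takes a point from camera to world coordinates). Camera axes: x right, y down, z forward; pixel columns grow to the right and rows downward; lengths in m; the calibration is good to about 2 mm. A picture is of the moment at which its call begins: read the wrist's pose just before it. calibration takes no time and is no camera call; for the wrist camera it gives the pose at the moment of the call.
- robot.hand_in(): hands the job in; it is judged then, once.
Trained networks look in the newest picture that a camera, given by its name, has taken for a name from the list of things; names that differ only in an ending like _2 or _b are one class to them, and where a whole thing is asked for, a point or a joint stands for the part that bears it (a point fixed in the world has none). Each returns a list of dicts, best first, with "conf" (0 to 1); they miss things now and then, are a little off and sometimes report something else, mostly with a low value. They report only what shows in the picture. A call takes as long as a camera call.
- robot.boxes_of(camera, target): "point" ([x, y, z] in m, in the coordinates of the camera as it stood for that picture, good to about 4 mm: the middle of the surface that is visible of it).
- robot.tip_of(camera, target): "point" ([x, y, z] in m, in the coordinates of the camera as it stood for that picture, good to about 4 mm: a listed point, or the origin of a listed thing).
The state is a dict: "t": time; "joint_pos": joint angles; "joint_vel": joint speeds; "tau": joint torques, N m; "ee_pos": TCP position; "tcp_rot": TCP orientation; "ft_force": force on the tool from outside, world axes, zero at the start; "ft_torque": the same for the moment, N m; "gripper_width": finger opening in m; "grip_force": force on a finger pad.
Only numpy, scipy, OpenCV 4.12 (cv2) and the standard library are available. Lean on these libraries where they do the work, as an engineer would, in place of code of your own. Each camera call takes 0.05 s, during which the arm holds its last target. There are 200 camera calls.

## Task

Two aluminium marking templates lie on the worktop; pick the one whose two round holes are as far apart as the two upright pins of the loading fixture (the longer template), by its bar handle. Carry it along the front of the worktop, so that the arm keeps clear of the laser machine at the back, line up both holes over both pins, then lower it, without dropping it, until it lies flat on the fixture, and let go. Leave the shorter template where it lies.

Things in the scene. Friction and masses are not known exactly. Their poses are not given: they have to be found in the camera images.
- template_grip (a point): Longer template: loose flat aluminium plate 110 (x) x 170 (y) x 6 mm, 0.2-0.4 kg, the same either way round. Round through holes, 34 mm diameter, at y = +60 and -60 mm; windows 22 x 50 mm at x = +34 and -34 mm. Centred on top, a black bar handle 14 mm wide (x), 50 long (y), 18 high, on two posts. Point: centre of the bar, 37 mm above the plate's underside; z up.
- fixture_seat (a point): Fixture fixed to the worktop: dark base 120 (x) x 190 (y) mm, two aluminium rest pads (tops 16 mm above the worktop), two cassettes between them, two upright steel pins, 10 mm diameter, at y = +60 and -60 mm, rising 30 mm above the pads, tips tapered. Point: midway between the pins, level with the pad tops; z up. A seated template has its bar centre 37 mm above it, y along this y.
- short_template_grip (a point): Shorter template, not wanted: like the longer one, with the same windows and bar handle, but 110 x 140 x 6 mm and its two 34 mm round holes only 90 mm apart (y = +45 and -45 mm), so it does not fit the pins. Point: centre of its bar, 37 mm above the plate's underside; axes as for the longer one.

How it is judged:
By the outcome, as a careful person would: the job done as asked, in the order asked, and still so for the second after the job is handed in, with the robot touching nothing.
It also fails if it takes over 40 s, if anything falls off the work surface, if the arm or the gripper's body presses on something with over 40 N, if the wrist force passes 120 N, or if a joint passes its speed limit or range.

## Working session

There is one attempt and no reset: what is moved stays moved. The work goes in short steps, Python scripts to look and compute and a shell command to move; the robot and the scene stay as the last step left them, time stands still between calls to the robot, and variables do not carry over. Pictures are saved under pics/ and viewed, at most 10 in all, crops included, and the job is handed in when it is done.

```bash
mkdir -p pics
cat > h.py <<'E'
import numpy as np, cv2
from station import robot
def snap(cam,fn=None):
    K=robot.calibration(cam); im,d=robot.get_image(cam)
    if fn: cv2.imwrite('pics/'+fn,im[:,:,::-1])
    return im,d,np.array(K['camera_matrix']),np.array(K['extrinsics'])
def cloud(d,M,E):
    v,u=np.indices(d.shape)
    p=np.stack([(u-M[0,2])/M[0,0]*d,(v-M[1,2])/M[1,1]*d,d],-1)
    return p@E[:3,:3].T+E[:3,3]
def find(cam,E,names):
    for n in names:
        for f in (robot.tip_of,robot.boxes_of):
            for r in f(cam,n)[:3]:
                print(cam,n,f.__name__,round(r['conf'],2),np.round(E[:3,:3]@np.array(r['point'])+E[:3,3],4))
E
python3 - <<'E'
from h import *
s=robot.state();print(s['t'],s['ee_pos'],s['tcp_rot'],s['gripper_width'],robot.tips_ahead)
ims=[]
for c in('top','side'):
    im,d,M,E=snap(c,c+'0.png'); np.savez(c+'0.npz',d=d,M=M,E=E,im=im)
    find(c,E,['template_grip','fixture_seat','short_template_grip'])
E
```

```text
0.0 [0.14580641 0.55550033 0.21757643] [[-9.67204331e-01  2.53998521e-01 -7.29626108e-04]
 [ 2.53999471e-01  9.67202493e-01 -1.89902022e-03]
 [ 2.23347863e-04 -2.02206523e-03 -9.99997931e-01]] 0.08529362722539187 0.017
top template_grip call 0.96 [ 0.4395 -0.2996  0.0359]
top template_grip call 0.81 [ 0.441  -0.2934  0.0076]
top fixture_seat call 0.82 [0.5782 0.1939 0.0124]
top fixture_seat call 0.84 [0.574  0.192  0.0135]
top short_template_grip call 0.62 [ 0.5043 -0.0311  0.0358]
top short_template_grip call 0.95 [ 0.5034 -0.029   0.0068]
side template_grip call 0.77 [ 0.443  -0.2949  0.0395]
side template_grip call 0.67 [ 0.4359 -0.3094  0.0104]
side fixture_seat call 0.6 [0.5665 0.1785 0.012 ]
side short_template_grip call 0.73 [ 0.5087 -0.0288  0.0378]
side short_template_grip call 0.93 [ 0.502  -0.0392  0.0035]
```

View pics/top0.png

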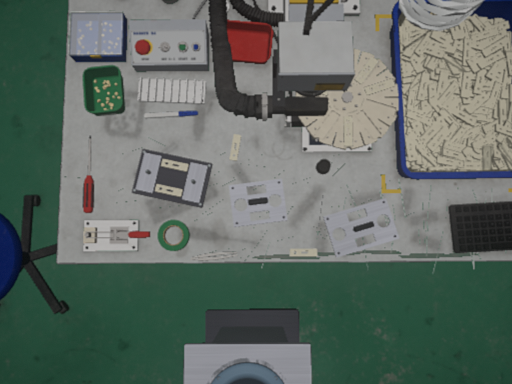

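View pics/side0.png

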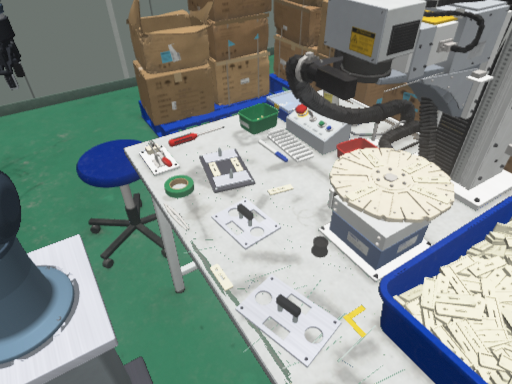

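The top view shows the long template at about (363,227), the short one at (258,202) and the fixture at (172,178). In the side view the long one is at (288,318), the short one at (245,222) and the fixture at (226,168). Next I get the yaws.

Run:
```python
from h import *
z=np.load('top0.npz');d,M,E,im=z['d'],z['M'],z['E'],z['im']
P=cloud(d,M,E);g=im.max(2)
def rep(n,m):
    p=P[m][:,:2].astype(np.float32);(c,s,a)=cv2.minAreaRect(p);q=p-p.mean(0);w,V=np.linalg.eigh(q.T@q)
    print(n,m.sum(),p.mean(0),np.median(P[m][:,2]),c,s,a,'long axis deg',np.degrees(np.arctan2(V[1,1],V[0,1]))%180)
def near(x,y,r): return np.hypot(P[...,0]-x,P[...,1]-y)<r
rep('handle',near(.44,-.297,.045)&(g<70))
rep('shorth',near(.504,-.03,.045)&(g<70))
rep('fixture',near(.575,.192,.12)&(g<90))
m=near(.575,.192,.12)&(P[...,2]>.028);print(P[m])
hi=(P[...,2]>.12)&(P[...,0]<.75)&(P[...,0]>.3);print('high obstacles',hi.sum(),P[hi].min(0),P[hi].max(0)) if hi.any() else 0
```

```text
handle 88 [ 0.44135302 -0.29400718] 0.04575272921556628 (0.44149285554885864, -0.2945387363433838) (0.010573800653219223, 0.04804651066660881) 16.519685745239258 long axis deg 106.65406
shorth 87 [ 0.5070713  -0.03032754] 0.04560526063796244 (0.5072269439697266, -0.030235856771469116) (0.01163584366440773, 0.04479752108454704) 8.488871574401855 long axis deg 98.091156
fixture 1293 [0.57022625 0.19013491] 0.009585182696159267 (0.5740906000137329, 0.19390442967414856) (0.18880094587802887, 0.11913125962018967) 77.05876159667969 long axis deg 77.90491
[[0.59221286 0.25427429 0.0393753 ]
 [0.5920164  0.25149424 0.04033018]
 [0.58845422 0.2552523  0.04589184]
 [0.58838734 0.25264685 0.04614518]
 [0.58904639 0.25096038 0.04240341]
 [0.58939026 0.24886385 0.04039577]
 [0.58688256 0.25650638 0.04027672]
 [0.58609233 0.25295647 0.04455915]
 [0.58679831 0.25133716 0.04051318]
 [0.5876598  0.2498987  0.03560068]
 [0.58464125 0.25437379 0.0381918 ]
 [0.58425608 0.25134166 0.04024333]
 [0.58540564 0.25028538 0.03365149]
 [0.58372331 0.25397474 0.02852559]
 [0.58374291 0.25144748 0.02829426]
 [0.56596324 0.13933531 0.03589631]
 [0.56394795 0.13508443 0.04817804]
 [0.56586268 0.13417084 0.03626208]
 [0.56257643 0.13861004 0.04088575]
 [0.56082253 0.13457316 0.05169554]
 [0.56257402 0.13354951 0.04064565]
 [0.56448703 0.13261616 0.02858611]
 [0.56075505 0.13924869 0.0361257 ]
 [0.56027525 0.13629315 0.03902717]
 [0.56067325 0.13410254 0.03638368]
 [0.56036066 0.13130072 0.03822927]
 [0.55759512 0.13617604 0.03968466]
 [0.55821512 0.134185   0.03558591]
 [0.55932735 0.13259899 0.02833545]]
high obstacles 14376 [ 0.36142827 -0.56455121  0.1204679 ] [0.74998734 0.06215669 1.29512002]
```

```bash
python3 -m pendant '0 0 -0.17 5 -6 0 -1;0 0 -0.34 10 -12 0 -1;0 0 -0.5 15 -18 0 -1;0 0 -0.67 20 -24 0 -1;0 0 -0.84 25 -30 0 -1;0 0 -1.0 28 -36 0 -1;0 0 -1.05 29 -42 0 -1;0 0 -1.05 29 -48 0 -1;0 0 -1.05 29 -54 0 -1;0 0 -1.05 29 -60 0 -1;0 0 -1.05 29 -66 0 -1;0 0 -1.05 29 -72 0 -1;0 0 -1.05 29 -78 0 -1;0 0 -1.05 29.4 -85.3 0 -1;0 0 -1.05 29.4 -85.3 0 -1;0 0 -1.05 29.4 -85.3 0 -1'
```

```text
t: 2.7
ee_pos: [0.4399, -0.3008, 0.2182]
tcp_rot: [[-0.256, 0.967, 0.001], [0.967, 0.256, -0.001], [-0.001, 0.0, -1.0]]
ft_force: [-0.4, 0.9, -0.7]
gripper_width: 0.0853
grip_force: 0.0
```

Run:
```python
from h import *
im,d,M,E=snap('wrist','w1.png');print(E.round(3)); np.savez('w1.npz',d=d,M=M,E=E,im=im)
P=cloud(d,M,E)
m=(np.hypot(P[...,0]-.441,P[...,1]+.295)<.05)&(P[...,2]>.036)&(P[...,2]<.06)&(im.max(2)<110)
p=P[m][:,:2].astype(np.float32);print(m.sum(),cv2.minAreaRect(p) if len(p) else 0,np.median(P[m][:,2]))
find('wrist',E,['template_grip'])
```

```text
[[ 0.967  0.244  0.077  0.42 ]
 [ 0.256 -0.922 -0.289 -0.228]
 [ 0.     0.299 -0.954  0.374]
 [ 0.     0.     0.     1.   ]]
709 ((0.44094130396842957, -0.2951587438583374), (0.013817384839057922, 0.04950493201613426), 15.323430061340332) 0.0458214126003052
wrist template_grip call 0.69 [ 0.4428 -0.2985  0.0354]
wrist template_grip call 0.73 [ 0.4401 -0.2842  0.0009]
```

View pics/w1.png

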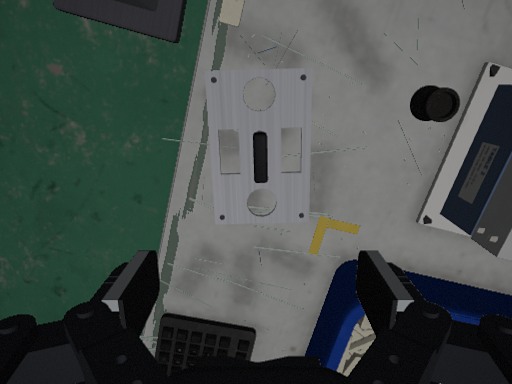

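The wrist view shows the long template, with its handle at (260,157) and holes at (259,94) and (262,202). The handle is free of obstacles, so I descend and grip.

```bash
python3 -m pendant '0 0 0.01 0.1 0.57 -5 -1;0 0 0.01 0.1 0.57 -10 -1;0 0 0.01 0.1 0.57 -15 -1;0 0 0.01 0.1 0.57 -18.3 -1;0 0 0.01 0.1 0.57 -18.3 -1;0 0 0.01 0.1 0.57 -18.3 1;0 0 0.01 0.1 0.57 -18.3 1;0 0 0.01 0.1 0.57 -18.3 1;0 0 0.01 0.1 0.57 -18.3 1;0 0 0.01 0.1 0.57 -18.3 1;0 0 0.01 0.1 0.57 -18.3 1;0 0 0.01 0.1 0.57 -18.3 1' 70
```

```text
t: 4.35
ee_pos: [0.4409, -0.2911, 0.0354]
tcp_rot: [[-0.27, 0.963, -0.0], [0.963, 0.27, 0.0], [0.0, -0.0, -1.0]]
ft_force: [0.5, 0.0, 0.9]
gripper_width: 0.0003
grip_force: 0.0
```

The fingers shut on nothing, so I look.

Run:
```python
from h import *
im,d,M,E=snap('wrist','w2.png');print(robot.state()['ee_pos'],E.round(3))
im2=snap('side')[0]
cv2.imwrite('pics/c2.png',np.hstack([im,cv2.resize(im2[220:380,180:393],(512,384))])[:,:,::-1][:, :])
a=cv2.imread('pics/c2.png');cv2.imwrite('pics/c2.png',cv2.resize(a,(800,300),interpolation=cv2.INTER_AREA))
```

```text
[ 0.44096658 -0.29110465  0.03546878] [[ 0.963  0.258  0.08   0.42 ]
 [ 0.27  -0.919 -0.287 -0.218]
 [-0.     0.298 -0.955  0.191]
 [ 0.     0.     0.     1.   ]]
```

View pics/c2.png

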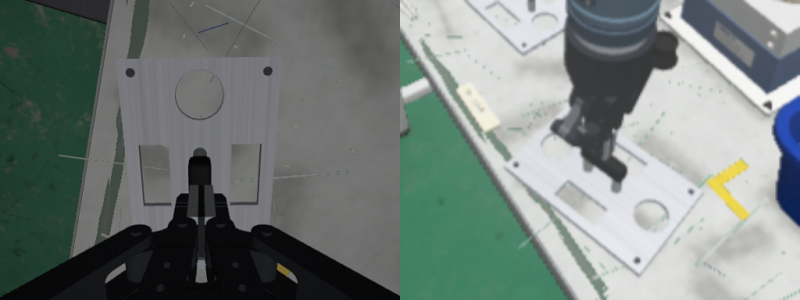

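Run:
```python
from h import *
im,d,M,E=snap('wrist')
s=robot.state();print(s['gripper_width'],s['grip_force'],s['tau'].round(2) if hasattr(s['tau'],'round') else s['tau'])
P=cloud(d,M,E);R=np.array(s['tcp_rot']);L=(P-np.array(s['ee_pos']))@R*1000
def pj(l):
    w=R@(np.array(l)/1000)+s['ee_pos'];c=E[:3,:3].T@(w-E[:3,3]);q=M@c;return (q[:2]/q[2]).round()
print('tcp px',pj([0,0,0]),'tip',pj([0,0,17]),'barends',pj([25,0,-9]),pj([-25,0,-9]))
c=int(pj([0,0,0])[0])
for v in range(180,384,8): print(v,[(L[v,u]).round().astype(int).tolist() for u in (c-20,c-8,c,c+8,c+20)],im[v,c])
cv2.imwrite('pics/w3.png',cv2.resize(im[170:384,120:400],(784,599))[:,:,::-1])
```

```text
-0.00017840924352434425 0.0 [-1.000e-02 -4.371e+01  2.254e+01  0.000e+00 -0.000e+00  0.000e+00]
tcp px [258. 241.] tip [258. 227.] barends [258. 200.] [258. 294.]
180 [[24, -11, 29], [24, -4, 29], [24, 0, 28], [23, 5, 30], [23, 11, 30]] [116 117 121]
188 [[19, -11, 28], [19, -5, 30], [19, 0, 29], [19, 5, 29], [19, 11, 29]] [120 120 125]
196 [[14, -11, 29], [18, -4, 19], [19, 0, 14], [14, 5, 30], [14, 12, 30]] [52 55 54]
204 [[9, -12, 30], [21, -4, -3], [21, 0, -3], [20, 4, -1], [9, 12, 29]] [2 5 5]
212 [[4, -12, 30], [19, -4, -10], [20, 0, -11], [20, 4, -11], [4, 12, 29]] [14 14 15]
220 [[-1, -12, 30], [15, -4, -10], [16, 0, -10], [16, 4, -11], [-1, 12, 30]] [21 21 23]
228 [[-5, -12, 28], [12, -4, -11], [12, 0, -11], [12, 4, -11], [-6, 12, 29]] [19 18 20]
236 [[-11, -12, 29], [8, -4, -11], [8, 0, -11], [7, 4, -10], [-11, 12, 29]] [17 18 18]
244 [[-16, -12, 29], [10, -3, -24], [10, 0, -24], [11, 3, -25], [-16, 12, 29]] [7 8 8]
252 [[6, -9, -23], [10, -3, -32], [11, 0, -33], [11, 3, -32], [6, 9, -24]] [11 11 12]
260 [[6, -8, -31], [10, -3, -38], [11, 0, -39], [10, 3, -38], [7, 8, -32]]
[... 617 characters left out ...]
16, -5, -82], [-2, -3, -60], [-9, 0, -51], [-1, 3, -61], [16, 5, -82]] [29 29 32]
332 [[16, -5, -85], [-5, -3, -60], [-80, 0, 29], [-4, 3, -61], [16, 5, -85]] [56 58 59]
340 [[16, -5, -88], [-8, -3, -60], [-86, 0, 29], [-7, 3, -61], [16, 5, -88]] [120 120 125]
348 [[14, -5, -88], [-8, -3, -64], [-98, 0, 35], [-9, 3, -63], [16, 5, -90]] [109 111 109]
356 [[13, -5, -89], [-11, -3, -64], [-106, 0, 36], [-9, 2, -66], [14, 5, -90]] [108 108 106]
364 [[9, -5, -88], [9, -2, -88], [9, 0, -88], [9, 2, -88], [10, 5, -89]] [6 6 8]
372 [[10, -5, -91], [10, -2, -91], [11, 0, -92], [10, 2, -92], [11, 5, -92]] [12 12 15]
380 [[10, -5, -93], [10, -2, -94], [10, 0, -94], [10, 2, -93], [9, 4, -93]] [ 9 10 12]
```

View pics/w3.png

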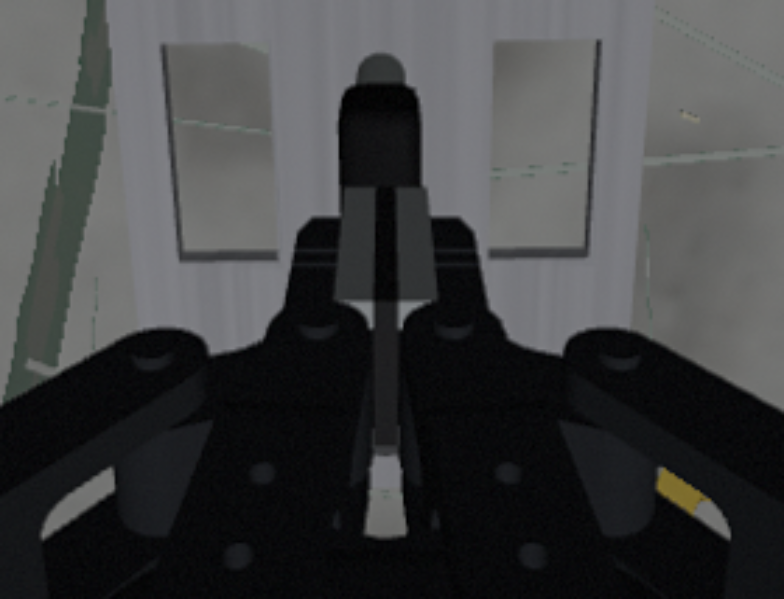

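The closed fingertips appear to sit just above the bar, which is at picture (380,140). I check this with the side camera before correcting.

Run:
```python
from h import *
s=robot.state();R=np.array(s['tcp_rot']);t=np.array(s['ee_pos'])
im,d,M,E=snap('side');P=cloud(d,M,E);L=(P-t)@R*1000
m=(abs(L[...,0])<60)&(abs(L[...,1])<14)&(L[...,2]<20)&(L[...,2]>-70)
v,u=np.where(m)
for k in sorted(set(v)):
    q=L[k,u[v==k]]; i=slice(None,None,max(1,len(q)//5)); print(k,u[v==k].min(),q[i].round().astype(int).tolist())
z=np.load('w1.npz');E1=z['E'];P=cloud(z['d'],z['M'],E1)
# local frame from that moment
R1=np.array([[-.256,.967,.001],[.967,.256,-.001],[-.001,0,-1]]);L=(P-np.array([.4399,-.3008,.2182]))@R1*1000
for v in (250,260,270,280,290,300,320): print(v,[L[v,u].round().astype(int).tolist() for u in (115,130,145,155)])
```

```text
281 298 [[-11, 13, -65]]
282 296 [[-12, 6, -70], [-11, 10, -66], [-12, 12, -63]]
283 280 [[9, -13, -68], [-11, 3, -69], [-12, 6, -68], [-12, 10, -63], [-11, 13, -59]]
284 280 [[9, -13, -65], [7, -12, -65], [6, -10, -64], [-12, 3, -68], [-11, 7, -62], [-11, 11, -59]]
285 278 [[12, -14, -60], [6, -14, -66], [4, -12, -65], [4, -10, -64], [-11, 1, -66], [-11, 5, -62], [-12, 7, -60], [-13, 9, -60]]
286 282 [[4, -13, -64], [1, -13, -66], [0, -12, -66], [-9, 2, -60], [-11, 2, -62], [-11, 4, -60], [-12, 6, -59], [-13, 9, -57]]
287 284 [[0, -13, -64], [-1, -11, -64], [-12, -5, -68], [-10, 1, -60], [-11, 2, -59], [-11, 5, -56], [-12, 6, -56]]
288 285 [[-3, -14, -66], [-3, -11, -63], [-11, -4, -63], [-8, 4, -51], [-11, 2, -57], [-12, 5, -54]]
289 289 [[-11, -13, -69], [-11, -7, -63], [-12, -5, -61], [-8, 3, -50], [-10, 4, -51]]
290 289 [[-11, -13, -66], [-11, -9, -62], [-11, -7, -60], [-11, -4, -57], [-11, 1, -52], [-10, 5, -47]]
291 289 [[-12, -13, -64], [-11, -9, -59], [-13, -8, -60], [-10, -1, -50], [-10, 1, -48], [-10, 4, -45]]
292 286 [[-6, -13, -56], [-11, -12, -59], [-13, -12, -61], [-13
[... 2694 characters left out ...]
[[-20, -6, 14], [-22, -6, 13], [-24, -5, 13], [-26, -4, 11], [-26, -1, 15]]
318 293 [[-21, -7, 16], [-22, -6, 16], [-24, -5, 16], [-25, -4, 15], [-26, -2, 17]]
319 293 [[-21, -7, 20], [-24, -5, 19], [-26, -4, 18]]
250 [[-508, -523, 968], [-508, -468, 969], [10, -46, -30], [10, -43, -29]]
260 [[-547, -527, 965], [10, -50, -38], [11, -44, -39], [6, -43, -30]]
270 [[7, -56, -39], [10, -47, -45], [9, -42, -43], [2, -43, -31]]
280 [[7, -52, -47], [10, -45, -51], [5, -43, -43], [-2, -43, -32]]
290 [[11, -47, -59], [9, -43, -57], [1, -43, -44], [-6, -43, -33]]
300 [[10, -46, -63], [7, -43, -59], [-3, -43, -45], [-10, -43, -35]]
320 [[11, -41, -74], [0, -43, -60], [-10, -43, -47], [-220, -135, 218]]
```

Both cameras agree that the real fingertips are about 17 mm behind the reported TCP, not 17 mm ahead of it. The tool is in effect 34 mm shorter than stated. I open, go 3.4 cm lower, shift 3.5 mm along the bar and grip again.

```bash
python3 -m pendant '0 0 0 0 0 0 -1;0 0 0 0.1 -0.35 0 -1;0 0 0 0.1 -0.35 0 -1;0 0 0 0.1 -0.35 0 -1;0 0 0 0.1 -0.35 0 -1;0 0 0 0.1 -0.35 -2 -1;0 0 0 0.1 -0.35 -3.4 -1;0 0 0 0.1 -0.35 -3.4 1;0 0 0 0.1 -0.35 -3.4 1;0 0 0 0.1 -0.35 -3.4 1;0 0 0 0.1 -0.35 -3.4 1;0 0 0 0.1 -0.35 -3.4 1;0 0 0 0.1 -0.35 -3.4 1;0 0 0 0.1 -0.35 -3.4 1' 70
```

```text
t: 6.3
ee_pos: [0.4426, -0.2951, 0.0022]
tcp_rot: [[-0.271, 0.963, 0.001], [0.963, 0.271, -0.001], [-0.001, 0.001, -1.0]]
ft_force: [-1.1, 0.1, 5.8]
gripper_width: 0.013
grip_force: 69.0
```

```bash
python3 -m pendant '0 0 0 0 0 2 1;0 0 0 0 0 6 1;0 0 0 0 0 10 1;0 0 0 -0.5 3 12 1;0 0 -0.05 -1 8 12 1;0 0 -0.1 -2 13 12 1;0 0 -0.15 -2 18 12 1;0 0 -0.2 -2 23 12 1;0 0 -0.25 -2 28 12 1;0 0 -0.3 -2 33 12 1;0 0 -0.35 -1 38 12 1;0 0 -0.4 2 43 12 1;0 0 -0.45 6 47 12 1;0 0 -0.49 10 48.9 12 1;0 0 -0.49 13.2 48.9 12 1;0 0 -0.49 13.2 48.9 12 1;0 0 -0.49 13.2 48.9 12 1'
python3 - <<'E'
from h import *
s=robot.state();R=np.array(s['tcp_rot']);t=np.array(s['ee_pos'])
im,d,M,E=snap('wrist','w4.png');np.savez('w4.npz',d=d,M=M,E=E,im=im,R=R,t=t)
print(s['t'],t,R.round(3),s['gripper_width'])
im,d,M,E=snap('top','t4.png');np.savez('t4.npz',d=d,M=M,E=E,im=im,R=R,t=t)
E
```

```text
t: 8.43
ee_pos: [0.5726, 0.1941, 0.1205]
tcp_rot: [[0.214, 0.977, -0.003], [0.977, -0.214, -0.0], [-0.001, -0.003, -1.0]]
ft_force: [-0.7, -0.6, -1.7]
gripper_width: 0.013
grip_force: 68.9
8.425 [0.57258901 0.19408105 0.12052528] [[ 0.214  0.977 -0.003]
 [ 0.977 -0.214 -0.   ]
 [-0.001 -0.003 -1.   ]] 0.012979736322534805
```

View pics/w4.png

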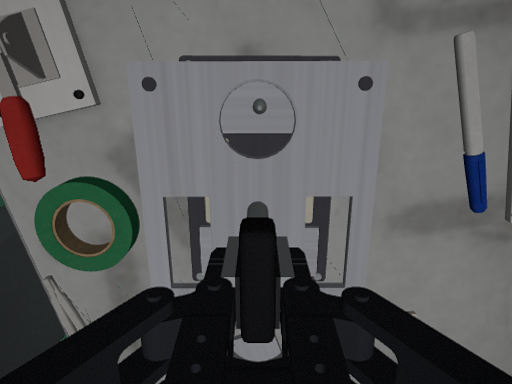

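The wrist view shows the plate level over the fixture, with the far pin tip at (259,106) inside the hole centred at about (257,119). I compute the offset.

Run:
```python
from h import *
for f in('w4','t4'):
    z=np.load(f+'.npz');d,M,E,im,R,t=[z[k] for k in('d','M','E','im','R','t')]
    P=cloud(d,M,E);L=(P-t)@R*1000
    m=(P[...,2]>.105)&(P[...,2]<.135)&(np.hypot(P[...,0]-t[0],P[...,1]-t[1])<.12)&(im.max(2)>75)
    q=L[m];print(f,m.sum(),'plate z',np.percentile(P[m][:,2],[5,50,95]).round(4))
    A=np.c_[q[:,:2],np.ones(len(q))];print('tilt',np.linalg.lstsq(A,q[:,2],rcond=None)[0].round(4))
    print('rect local',cv2.minAreaRect(q[:,:2].astype(np.float32)))
    if f=='w4':
        def ray(u,v,z):
            r=E[:3,:3]@np.linalg.inv(M)@[u,v,1];return E[:3,3]+r*(z-E[2,3])/r[2]
        print('hole',ray(257.5,119,.124),(ray(257.5,119,.124)-t)@R*1000,'pin',ray(259,106,.045))
m=(P[...,2]>.03)&(P[...,2]<.06)&(np.hypot(P[...,0]-.575,P[...,1]-.194)<.08);print(P[m])
```

```text
w4 36130 plate z [0.1233 0.1244 0.1254]
tilt [-3.2000e-03 -9.0000e-04 -3.7612e+00]
rect local ((-0.5232162475585938, 0.1071319580078125), (110.9768295288086, 170.35980224609375), 89.98881530761719)
hole [0.58567192 0.25327171 0.124     ] [60.61549559  0.07699498 -3.53907863] pin [0.5866373  0.25375411 0.045     ]
t4 1261 plate z [0.1205 0.1244 0.128 ]
tilt [ 2.4000e-03 -2.8000e-03 -3.7199e+00]
rect local ((-20.406112670898438, 1.3752899169921875), (110.74211883544922, 129.0056915283203), 89.89453125)
[[0.56576836 0.13916744 0.03709611]
 [0.56469207 0.13571616 0.04359639]
 [0.56525486 0.13366236 0.04000494]
 [0.56142588 0.13760643 0.04805985]
 [0.56189857 0.13549825 0.04498534]
 [0.55960904 0.13823622 0.0433642 ]]
```

The alignment is within about 1 mm and the plate is level. I lower 10.2 cm, slowing down at the end.

```bash
python3 -m pendant '0 0 0 0.1 0 -2 1;0 0 0 0.1 0 -4 1;0 0 0 0.1 0 -6 1;0 0 0 0.1 0 -7.5 1;0 0 0 0.1 0 -8.8 1;0 0 0 0.1 0 -9.5 1;0 0 0 0.1 0 -9.9 1;0 0 0 0.1 0 -10.0 1;0 0 0 0.1 0 -10.1 1;0 0 0 0.1 0 -10.1 1'
```

```text
t: 9.78
ee_pos: [0.5753, 0.1944, 0.0208]
tcp_rot: [[0.214, 0.977, 0.001], [0.977, -0.214, 0.0], [0.0, 0.001, -1.0]]
ft_force: [0.6, -0.0, -2.1]
gripper_width: 0.0128
grip_force: 68.9
```

```bash
python3 -m pendant '0 0 0 0 0 -0.1 1;0 0 0 0 0 -0.15 1;0 0 0 0 0 -0.2 1;0 0 0 0 0 -0.2 1'
```

```text
t: 10.28
ee_pos: [0.575, 0.1944, 0.0185]
tcp_rot: [[0.214, 0.977, 0.0], [0.977, -0.214, -0.0], [-0.0, 0.0, -1.0]]
ft_force: [0.4, 0.3, -2.0]
gripper_width: 0.013
grip_force: 68.9
```

```bash
python3 -m pendant '0 0 0 0 0 -0.05 1;0 0 0 0 0 -0.05 1;0 0 0 0 0 -0.1 1;0 0 0 0 0 -0.1 1'
```

```text
t: 10.78
ee_pos: [0.5751, 0.1944, 0.0183]
tcp_rot: [[0.214, 0.977, 0.001], [0.977, -0.214, 0.0], [0.0, 0.001, -1.0]]
ft_force: [-3.3, -0.8, 5.7]
gripper_width: 0.0129
grip_force: 69.9
```

It has made contact on the pads, so I release and rise.

```bash
python3 -m pendant '0 0 0 0 0 0 -0.6;0 0 0 0 0 0 -1;0 0 0 0 0 0 -1;0 0 0 0 0 0 -1;0 0 0 0 0 0 -1;0 0 0 0 0 0 -1;0 0 0 0 0 2 -1;0 0 0 0 0 6 -1;0 0 0 0 0 11 -1;0 0 0 -3 0 15 -1;0 0 0 -6 0 17 -1;0 0 0 -6 0 17 -1'
python3 - <<'E'
from h import *
s=robot.state();print(s['ee_pos'],s['gripper_width'],s['ft_force'])
im,d,M,E=snap('wrist','w5.png');P=cloud(d,M,E)
m=(P[...,2]>.0185)&(P[...,2]<.027)&(np.hypot(P[...,0]-.575,P[...,1]-.194)<.11)&(im.max(2)>75)
q=P[m]*1000;A=np.c_[q[:,:2]-[575,194],np.ones(len(q))];print(m.sum(),np.linalg.lstsq(A,q[:,2],rcond=None)[0].round(4),cv2.minAreaRect(q[:,:2].astype(np.float32)))
E
```

```text
t: 12.28
ee_pos: [0.5147, 0.1948, 0.1899]
tcp_rot: [[0.213, 0.977, 0.003], [0.977, -0.213, 0.001], [0.002, 0.003, -1.0]]
ft_force: [0.6, 0.5, -0.5]
gripper_width: 0.0856
grip_force: 0.0
[0.51469022 0.19478431 0.18991541] 0.08557983630193118 [ 0.64345229  0.48239901 -0.4633439 ]
14570 [-2.00000e-04 -1.00000e-04  2.21474e+01] ((575.6041259765625, 193.58987426757812), (170.37332153320312, 109.64969635009766), 77.82939147949219)
```

View pics/w5.png

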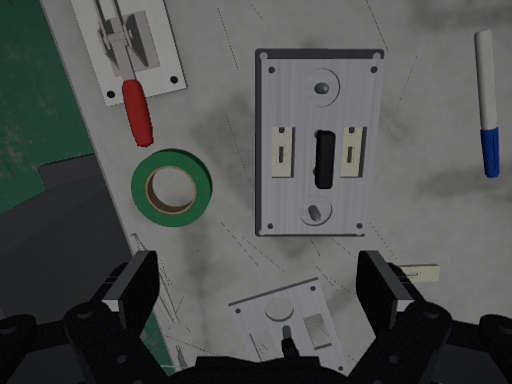

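The template lies flat with its top at 22 mm. Pins show in both holes, at (322,88) and (315,212), and the short template is undisturbed.

```bash
python3 -c "
from station import robot
print(robot.hand_in())"
```

```text
the job is handed in; nothing more can be done
None
```

The longer template lies flat on the fixture with both pins through its holes, the gripper is clear, and the shorter template was left where it lay; I handed the job in at about 12 s.

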